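Fit the dimmer knob and hold it pressed

TASK

The light dimmer next to the black constellation board has lost its knob. Pick up the orange knob, turn it so that the flat in its bore matches the flat on the brass D-shaft, push it fully home on the shaft and then press shaft and knob down together against the spring, well in; finish while still holding the knob pressed in, without letting go. Leave the white spare knob and everything else on the table where it is.

Things in the scene. Friction and masses are not known exactly. Their poses are not given: they have to be found in the camera images.
- knob: Loose orange knob, 50 g, upright on the board. Origin: centre of underside, z up. Round skirt dia 41, 0 to 20 mm high; on it a grip bar 40 long (x), 14 wide (y), from 20 to 38 mm high: grip across the bar. Blind D-bore from below: dia 15.4, 16 deep, flat 2.7 mm from the axis on the +x side, mouth chamfered 1.6 mm (flat 0.6). White pointer line on the bar and skirt shows +x, the side of the flat.
- pointer (a point): Outer top end of the knob's white pointer line: 20 mm from the knob's axis on its +x side, 38 mm above its underside.
- shaft_tip (a point): Centre of the top end of the dimmer's upright brass D-shaft. x: the way its flat faces; z up. Dia 14, flat 2 mm from the axis, end chamfered 0.8 mm; stands 22 mm out of the housing; cannot turn. The knob goes on only with both flats on the same side, freely within about 6 degrees, and is home when the shaft's end meets the bore's bottom (knob origin 16 mm below the tip).
- shaft (a joint): How far the D-shaft is pressed down into the housing, m: 0 is out, 0.006 is the stop. A spring pushes it out with about 4 N at 0 and 12 N at the stop. The tip moves with it. With the knob home its skirt is 6 mm over the housing's top when the shaft is out and just meets it at the stop.
- dimmer: Grey dimmer housing fixed to the table, 120 mm along x, 150 mm along y, 55 mm high; the shaft stands in the middle of its top on a black disc of 60 mm. A white mark on the disc lies on the +x side, which the shaft's flat faces. Origin: centre of its underside.
- board: Black constellation board fixed to the table, 400 mm along x, 480 mm along y, 6 mm thick; the two knobs stand on it. Origin: centre of its underside.
- spare_knob: Round white spare knob, 38 mm in diameter, 30 mm high, loose on the board; not to be used. Origin: centre of its underside. It may change places with the orange one.
- crystals: Cluster of pale crystal points about 80 mm across and 75 mm high, on the far part of the board. Origin: centre of its underside.
- stone: Pale green stone 58 x 44 x 32 mm, on the far part of the board. Origin: centre of its underside.
- bead_dish: White shallow dish, 110 mm in diameter, 22 mm high, left of the board. Origin: centre of its underside.
- bead_jar: Amber jar with metal cap, 52 mm in diameter, 75 mm high, beyond the dimmer. Origin: centre of its underside.
- glue: White glue bottle with red cap, 36 mm in diameter, 100 mm high, beyond the dimmer. Origin: centre of its underside.
- tweezers: Dark steel tweezers, 128 mm long along x, 12 mm wide, 6 mm high, lying on the board. Origin: middle of the underside.
There are look-alikes about, which are no part of the job. Of the things that look like the knob, the smaller one is meant. Of the things that look like the dimmer, take the one that is farthest from the robot's base at the start.

How it is judged (in metres and radians):
On the way, in this order (a step that is already met when the one before it is completed fails the run):
1. the orange knob is lifted clear of the board (height (world z) of knob above 0.03 m and contact force between the fingers and knob above 0.5 N), for 0.1 s.
2. the knob is home on the D-shaft, flats matched (z of knob in the frame of shaft_tip between -0.019 and -0.0142 m and horizontal distance between knob and shaft_tip below 0.0022 m and x of pointer in the frame of shaft_tip above 0.01 m and angle between the x axis of knob and the x axis of shaft_tip, either way round below 0.3 rad and angle between knob's own z axis and vertical below 0.12 rad), for 0.1 s.
At the end, for the whole second after the job is handed in: For the last second: knob home on the D-shaft (origin 14.2 to 19 mm below its tip, within 2.2 mm of its axis, flats on the same side and matched within 0.3 rad, upright within 0.12 rad), at rest, the fingers on it and the shaft pressed in by more than 3 of its 6 mm; the robot has not let go (all of step 2 and value of joint shaft above 0.003 m and contact force between the fingers and knob above 0.5 N and linear speed of knob below 0.02 m/s); the arm keeps its last pose, push and grip.
It fails at once if the white spare knob is moved more than 30 mm (distance of spare_knob from where it was at the start of the episode above 0.03 m).
It fails at once if another bystander (crystals, stone, dish, jar, glue or tweezers) is moved more than 30 mm (distance of any of crystals, stone, bead_dish, bead_jar, glue, tweezers from where it was at the start of the episode above 0.03 m).
It also fails if it takes over 40 s, if anything falls off the work surface, if the arm or the gripper's body presses on something with over 40 N, if the wrist force passes 120 N, or if a joint passes its speed limit or range.

ROBOT

A 7-joint arm with a two-finger parallel gripper is mounted at the origin on the work surface. World frame = base frame: x ahead of the robot, y to its left, z up, the work surface at z = 0. Lengths are in mm, angles in rad, forces in N, time in s.
With the tool pointing down it reaches from about 425 to 800 mm from the base axis. Payload 8.3 kg.
Tool frame: the origin (TCP) lies at the very end of the fingers, on their centre line; the grasp point (between the pads) lies 19 mm behind it; z points along the fingers, y is the line along which they close (so a half turn about z gives the same grasp; the last joint's range is limited). The gripper opens to 85 mm and grips with 20 to 120 N. Pads are 22 mm wide; open, the fingers measure 114 mm over their backs; the gripper's body (76 mm by 85 mm) begins 54 mm behind the grasp point. The pads swing forward as they close: fully open they stand 13 mm farther back than shut.
Start: joints at [1.24, 0.383, 0.016, 1.37, -0.006, 1.388, -0.046], TCP at [165.42, -602.693, 231.279] pointing down, gripper open.
Joint ranges: [-2.95, 2.95], [-0.25, 2.06], [-1.52, 1.56], [0.18, 2.33], [-1.44, 4.58], [0.02, 2.06], [-3.01, 3.01]. Speed limits (rad/s): [2.39, 2.39, 3.01, 3.01, 3.14, 3.14, 3.14].

INTERFACE

Orientations are given as [roll, pitch, yaw] about the fixed x, y, z axes, in that order (R = Rz(yaw) Ry(pitch) Rx(roll)).
In Python, from station import ctrl, eyes gives the robot as it stands.
- The arm moves only by the tool drive_tool, never from a script. Its argument "rows" is a list of rows, each an object with "jaw": the opening, from 0 (shut) to 1 (fully open); "delta_pos": the shift along the tool's x, y, z in cm, a list of three; "turn": the turn about the tool's z in degrees. A call has 1 to 20 rows; each row shifts and turns the commanded pose from where the row before left it, along the tool's axes as they then stand; what a row does not reach is not made up. A row lasts 1/12 s, in which the tool goes at most 41.7 mm and 7.16 degrees, less where a joint would pass 70% of its speed; a pose out of reach is approached as far as the arm can. A call with a gripper value outside its range is refused whole. The fingers move at their own pace and stop on an object; "squeeze" is the grip in N (left out, the last holds). Time passes only in rows, so rows that do not move let the fingers close. It gives the time, the measured TCP pose, the force, the opening and the grip force at its end, in the units of the state.
- ctrl.observe(): the state, without advancing time (a new reading comes with each control period).
- eyes.capture(name): name is "scene" or "top" or "wrist"; returns a dict with "pixels" (480x640x3 uint8, blue, green, red), "K" (3x3 intrinsics, pixels), "rvec" (rotation vector, rad) and "tvec" (3), from world to camera coordinates, as OpenCV has them; the wrist camera has in their place "mount" (4x4, takes a point from camera to tool coordinates, whose origin is the TCP and whose axes are the flange's). Camera axes: x right, y down, z forward; pixel columns grow to the right and rows downward; lengths in mm; the calibration is good to about 2 mm. A picture is of the moment at which its call begins: read the wrist's pose just before it. There is no depth.
- ctrl.close_job(): hands the job in; it is judged then, once.
Trained networks look in a picture, given as the dict that the camera call returned (one of the last four; its "shot" number tells which), for a name from the list of things; names that differ only in an ending like _2 or _b are one class to them, and where a whole thing is asked for, a point or a joint stands for the part that bears it (a point fixed in the world has none). Each returns a list of dicts, best first, with "conf" (0 to 1); they miss things now and then, are a little off and sometimes report something else, mostly with a low value. They report only what shows in the picture. A call takes as long as a camera call. They do not tell look-alikes from the thing itself.
- eyes.trace(label, picture): "pixels" (480x640 bool, what is visible of it).
- eyes.place_of(label, picture): "position" ([x, y, z] in mm, in the coordinates of the camera as it stood for that picture, good to about 4 mm: a listed point, or the origin of a listed thing).
The state is a dict: "clock": time; "joint_positions": joint angles; "qvel": joint speeds; "joint_torque": joint torques, N m; "tool_pos": TCP position; "orientation": TCP orientation; "ft_force": force on the tool from outside, world axes, zero at the start; "torque": the same for the moment, N m; "opening": finger opening in mm; "grasp_force": force on a finger pad.
Only numpy, scipy, OpenCV 4.12 (cv2) and the standard library are available. Lean on these libraries where they do the work, as an engineer would, in place of code of your own. Each camera call takes 0.05 s, during which the arm holds its last target. There are 200 camera calls.

## Working session

There is one attempt and no reset: what is moved stays moved. The work goes in short steps, Python scripts to look and compute and a tool call to move; the robot and the scene stay as the last step left them, time stands still between calls to the robot, and variables do not carry over. Pictures are saved under pics/ and viewed, at most 10 in all, crops included, and the job is handed in when it is done.

Besides the shell and the picture viewer there is one more tool, called after "Emit:" in YAML: its name, and indented under it one key for each argument. drive_tool: Moves the arm, as the interface text tells. Its arguments: {"type":"object","properties":{"rows":{"type":"array"},"squeeze":{"type":"number"}},"required":["rows"]}

```bash
mkdir -p pics; cat > h.py <<'E'
import numpy as np, cv2
from station import ctrl, eyes
from scipy.spatial.transform import Rotation as Ro
def cam2w(p,pic,st=None):
    p=np.array(p,float)
    if 'mount' in pic:
        q=(np.array(pic['mount'])@np.r_[p,1])[:3]
        return Ro.from_euler('xyz',st['orientation']).as_matrix()@q+np.array(st['tool_pos'])
    R=cv2.Rodrigues(np.array(pic['rvec'],float))[0]
    return R.T@(p-np.array(pic['tvec'],float).ravel())
def ray(u,v,z,pic,st=None):
    d=np.linalg.inv(np.array(pic['K']))@[u,v,1]
    o=cam2w([0,0,0],pic,st); w=cam2w(d,pic,st)-o
    return o+w*(z-o[2])/w[2]
E
python3 - <<'E'
from h import *
print(ctrl.observe())
for n in ['scene','top']:
    p=eyes.capture(n); cv2.imwrite(f'pics/{n}0.png',p['pixels'])
    for l in ['knob','pointer','shaft_tip','dimmer','spare_knob','tweezers','crystals','stone','glue','bead_jar','board']:
        for r in eyes.place_of(l,p): print(n,l,round(r['conf'],2),cam2w(r['position'],p).round(0))
E
```

```text
{'clock': 0.0, 'joint_positions': array([ 1.24009289,  0.38419976,  0.01637142,  1.37116704, -0.00627304,
        1.38822647, -0.04648491]), 'qvel': array([-0.00137823,  0.00054734,  0.00070012, -0.0002011 ,  0.00211049,
        0.00044151, -0.00125965]), 'joint_torque': array([-9.18487312e-04, -6.27599859e+01,  8.43996406e-01, -3.71833706e+01,
        1.66174478e-02,  1.41871779e-02,  4.22260946e-07]), 'tool_pos': array([ 165.27301507, -602.21619593,  230.29696926]), 'orientation': array([-3.13964280e+00,  6.01782985e-05,  2.67889538e-01]), 'ft_force': array([ 0.06687184, -0.85918945, -0.82974375]), 'torque': array([-0.00021117,  0.00606581, -0.04526066]), 'grasp_force': 0.0, 'opening': 85.20209674249514}
scene knob 0.9 [290. 250.  -2.]
scene knob 0.74 [472. 245.   4.]
scene pointer 0.85 [306. 231.  49.]
scene pointer 0.72 [488. 250.  45.]
scene shaft_tip 0.58 [ 545. -225.   78.]
scene shaft_tip 0.49 [ 310. -248.   76.]
scene dimmer 0.74 [ 311. -248.   -2.]
scene dimmer 0.56 [ 546. -223.   -0.]
scene spare_knob 0.45 [521.  79.   7.]
scene tweezers 0.85 [620. 400.   4.]
scene tweezer
[... 232 characters left out ...]
5. -304.   -3.]
scene bead_jar 0.95 [739. -96.   1.]
scene bead_jar 0.63 [486. 249.  44.]
scene board 0.63 [570. 225.   0.]
top knob 0.76 [286. 253.  -1.]
top knob 0.72 [473. 247.   5.]
top knob 0.66 [ 542. -230.   -6.]
top pointer 0.57 [490. 252.  41.]
top pointer 0.51 [306. 235.  55.]
top dimmer 0.93 [ 546. -227.   -3.]
top dimmer 0.88 [ 309. -243.    0.]
top dimmer 0.31 [516.  77.   6.]
top spare_knob 0.5 [518.  80.   3.]
top spare_knob 0.36 [472. 245.   8.]
top tweezers 0.43 [621. 402.   6.]
top crystals 0.58 [696. 179.   6.]
top stone 0.77 [703.  70.   7.]
top glue 0.63 [ 717. -304.    0.]
top bead_jar 0.77 [736. -92.  -0.]
top board 0.79 [570. 232.  -1.]
top board 0.32 [523. 562.  -3.]
```

View pics/top0.png

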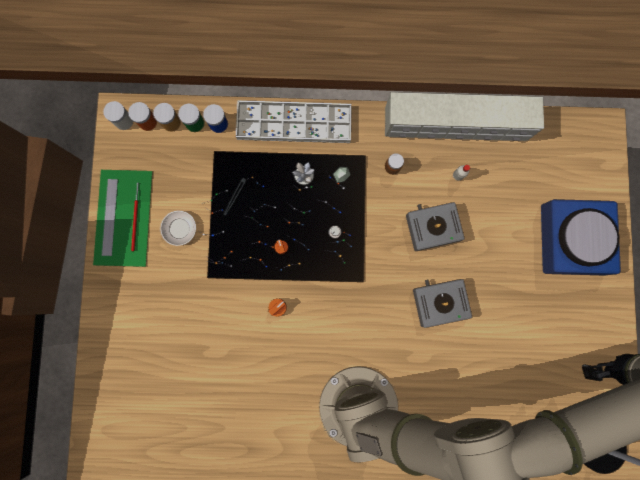

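View pics/scene0.png

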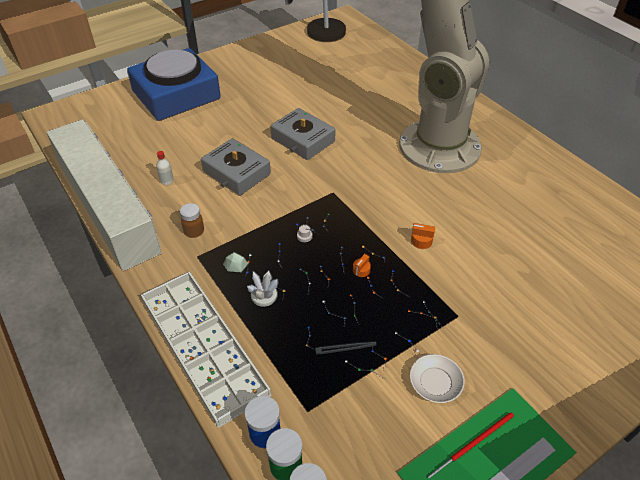

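The top view shows the orange knob on the board at px (281,247), with the larger look-alike off the board at (277,307). The far dimmer is at (437,226) and the near one at (444,303). My targets are the knob at about (472,246) and the dimmer at about (546,-226).

```bash
cat >> h.py <<'E'
def todelta(dx,dy,dz,yaw):  # world mm -> tool cm
    c,s=np.cos(yaw),np.sin(yaw); return np.round([(c*dx+s*dy)/10,(s*dx-c*dy)/10,-dz/10],2)
E
python3 - <<'E'
from h import *
p=eyes.capture('wrist'); print(np.array(p['mount']).round(2),np.array(p['K']).round(0))
print(todelta(546-165,-226+602,0,.268))
E
```

```text
[[   0.     -0.95   -0.33   83.67]
 [   1.      0.      0.      0.54]
 [  -0.     -0.33    0.95 -140.87]
 [   0.      0.      0.      1.  ]] [[381.   0. 318.]
 [  0. 381. 237.]
 [  0.   0.   1.]]
[ 46.7  -26.17   0.  ]
```

Emit:
drive_tool:
  rows:
    - {"jaw": 1,"delta_pos": [2.6,-1.45,0],"turn": 0}
    - {"jaw": 1,"delta_pos": [2.6,-1.45,0],"turn": 0}
    - {"jaw": 1,"delta_pos": [2.6,-1.45,0],"turn": 0}
    - {"jaw": 1,"delta_pos": [2.6,-1.45,0],"turn": 0}
    - {"jaw": 1,"delta_pos": [2.6,-1.45,0],"turn": 0}
    - {"jaw": 1,"delta_pos": [2.6,-1.45,0],"turn": 0}
    - {"jaw": 1,"delta_pos": [2.6,-1.45,0],"turn": 0}
    - {"jaw": 1,"delta_pos": [2.6,-1.45,0],"turn": 0}
    - {"jaw": 1,"delta_pos": [2.6,-1.45,0],"turn": 0}
    - {"jaw": 1,"delta_pos": [2.6,-1.45,0],"turn": 0}
    - {"jaw": 1,"delta_pos": [2.6,-1.45,0],"turn": 0}
    - {"jaw": 1,"delta_pos": [2.6,-1.45,0],"turn": 0}
    - {"jaw": 1,"delta_pos": [2.6,-1.45,0],"turn": 0}
    - {"jaw": 1,"delta_pos": [2.6,-1.45,0],"turn": 0}
    - {"jaw": 1,"delta_pos": [2.6,-1.45,0],"turn": 0}
    - {"jaw": 1,"delta_pos": [2.6,-1.45,0],"turn": 0}
    - {"jaw": 1,"delta_pos": [2.6,-1.45,0],"turn": 0}
    - {"jaw": 1,"delta_pos": [2.6,-1.45,0],"turn": 0}
    - {"jaw": 1,"delta_pos": [0,0,0],"turn": 0}
    - {"jaw": 1,"delta_pos": [0,0,0],"turn": 0}

```text
clock: 2.92
tool_pos: [548.8, -224.9, 231.1]
orientation: [-3.141, -0.0, 0.272]
ft_force: [-0.6, -0.4, 0.3]
opening: 85.4
grasp_force: 0.0
```

```bash
python3 - <<'E'
from h import *
st=ctrl.observe(); print(st['tool_pos'],st['orientation'],st['joint_positions'].round(2),st['clock'])
p=eyes.capture('wrist'); cv2.imwrite('pics/w1.png',p['pixels'])
for l in ['shaft_tip','dimmer']:
    for r in eyes.place_of(l,p): print(l,round(r['conf'],2),cam2w(r['position'],p,st).round(1))
E
```

```text
[ 548.8050381  -224.87836286  231.09031607] [-3.14061941e+00 -3.69857861e-04  2.72080260e-01] [ 0.56  0.33 -0.29  1.45  0.09  1.37 -1.03] 2.9167
shaft_tip 0.81 [ 311.9 -246.8   72.3]
shaft_tip 0.66 [ 546.2 -223.7   81.3]
dimmer 0.94 [ 543.7 -222.9   -6.2]
dimmer 0.83 [ 315.3 -247.1   -2.7]
```

View pics/w1.png

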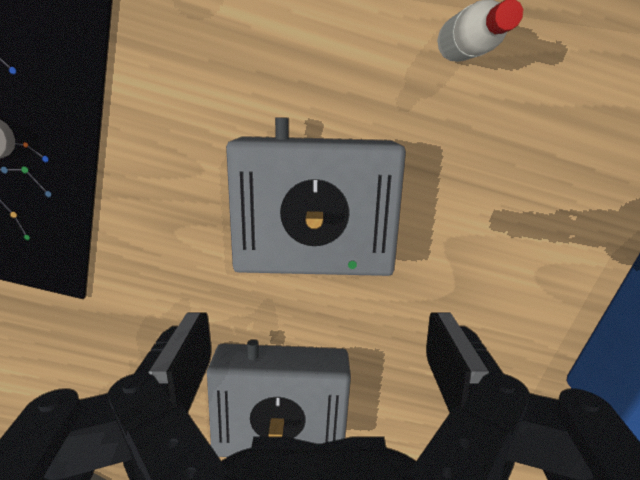

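The wrist view shows the far dimmer centred at (315,213), with its white mark at (315,186), which is the tool +x side. The shaft is at about (314,219).

```bash
python3 - <<'E'
from h import *
im=cv2.imread('pics/w1.png'); c=im[130:290,215:415]
cv2.imwrite('pics/w1c.png',cv2.resize(c,None,fx=4,fy=3.75,interpolation=cv2.INTER_CUBIC)[:600])
s=im[200:240,300:330]; hsv=cv2.cvtColor(s,cv2.COLOR_BGR2HSV)
for r in range(8,34): print(200+r,' '.join('%3d'%v for v in s[r,:,2]))
E
```

```text
208  22  31  30  31  30  31  27  26  27  27  30  29  26  21  30  32  23  30  24  23  31  27  28  30  24  30  30  33  27  31
209  28  26  26  28  29  27  30  29  27  33  28  30  21  30  30  31  28  27  30  18  33  30  29  28  27  28  23  27  30  33
210  30  29  32  27  32  30  28  31  31  32  31  34  30  33  33  34  24  34  33  32  27  26  30  30  30  27  35  29  33  28
211  34  28  25  33  31  28  35  53  64  55  50  53  58  51  53  59  58  56  53  48  42  48  44  29  21  29  31  22  26  27
212  29  26  34  26  33  34  50  82  84  82  80  80  81  80  80  85  83  85  81  82  79  83  77  36  30  27  21  28  27  25
213  30  28  27  27  27  29  53  87  87  86  87  86  86  92  89  88  90  90  89  90  87  87  87  41  25  16  27  23  27  20
214  30  24  26  32  20  32  57  86  85  89  88  88  88  87  88  86  89  91  89  91  90  91  86  39  25  17  21  22  29  19
215  25  28  26  30  26  39  68  87  84  87  87  86  84  86  86  89  87  89  89  89  89  89  85  38  27  12  26  26  24  24
216  33  33  32  26  26  48  78  85  85  85  88  88  84  83  82  82  86  88  89  87  89  89  86  34  24  20 
[... 1423 characters left out ...]
  70 108 115 118 114 113 107  80  50  36  27  26  34  28  31  23  32  28  29  34
229  25  29  31  19  32  20  20  32  28  28  29  41  44  45  49  50  45  35  30  28  27  30  29  30  29  29  26  31  32  23
230  26  31  27  32  27  31  26  24  28  25  27  27  28  28  27  28  29  28  29  27  27  30  27  33  31  30  34  27  32  29
231  22  27  26  28  28  35  31  27  25  30  34  28  22  24  32  29  32  28  27  29  27  33  36  30  28  24  29  28  31  29
232  29  24  21  29  26  27  30  28  24  31  34  31  32  28  28  34  23  34  30  33  29  29  33  31  28  30  28  31  31  32
233  32  33  28  25  18  25  27  29  32  27  32  29  34  33  29  34  25  28  30  30  22  26  33  28  30  31  23  28  21  31
```

View pics/w1c.png

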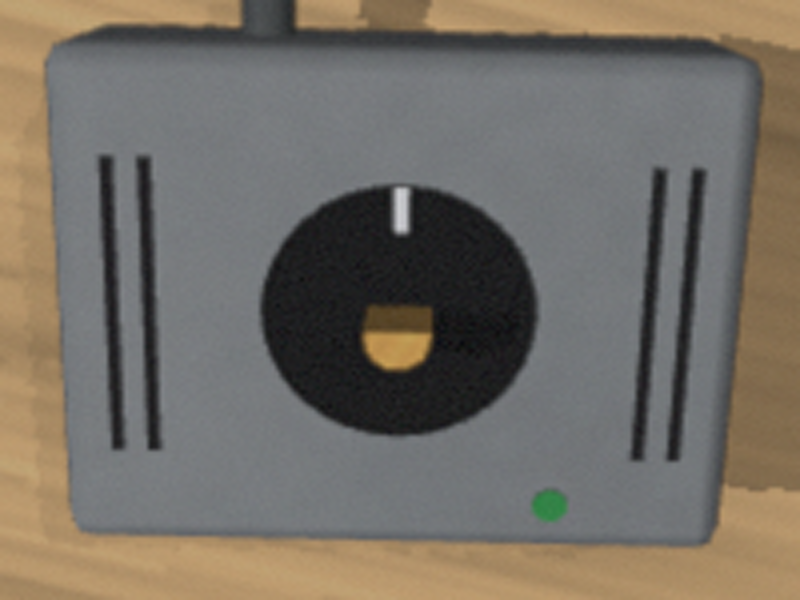

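```bash
python3 - <<'E'
from h import *
st=ctrl.observe(); p=eyes.capture('wrist')
f=lambda x,y,z:ray(x/4+215-.4,y/3.75+130-.4,z,p,st)[:2]
A,B,C,D=f(106,157,55),f(118,449,55),f(698,170,55),f(673,461,55)
for a,b in((A,C),(B,D)): v=a-b; print('yaw from y',np.arctan2(-v[0],v[1]),np.linalg.norm(v))
for a,b in((A,B),(C,D)): v=a-b; print('yaw from x',np.arctan2(v[1],v[0]))
yw=.25
print('slots ctr',(A+B+C+D)/4)
m=cv2.inRange(p['pixels'],(0,0,0),(60,60,60)); n,l,s,_=cv2.connectedComponentsWithStats(m)
i=l[195,300]; c=max(cv2.findContours((l==i).astype(np.uint8),0,1)[0],key=len)
(e,ax,an)=cv2.fitEllipse(c); print(e,ax,'disc',ray(*e,56,p,st))
mk=f(401,210,56); d=mk-ray(*e,56,p,st)[:2]; print('mark yaw',np.arctan2(d[1],d[0]),np.linalg.norm(d))
for yw in(.25,):
  u=np.array([np.cos(yw),np.sin(yw)])
  a=ray(314.1,217.8,77,p,st)[:2]; b=ray(314.3,228.4,76.6,p,st)[:2]; print('tip from chord',a-2*u,'from arc',b+7*u,'len',np.linalg.norm(a-b), 'lr',[ray(x,220,77,p,st)[:2] for x in(305.6,322.5)])
k=np.array([472.5,246])
print('to knob',todelta(*(k-st['tool_pos'][:2]),0,st['orientation'][2]))
E
```

```text
yaw from y 0.24262154936151792 123.14620247043061
yaw from y 0.24116169327199624 123.6813092456701
yaw from x 0.23867281372639343
yaw from x 0.24638991863421497
slots ctr [ 541.80187675 -227.21010944]
(310.3912353515625, 210.00506591796875) (63.50673294067383, 68.31806182861328) disc [ 544.09094484 -223.06998319   56.        ]
mark yaw 0.08455782999472192 21.482561522063403
tip from chord [ 542.23362689 -227.04117209] from arc [ 542.21934672 -227.32676343] len 9.088599138454608 lr [array([ 540.5874694 , -220.41130495]), array([ 544.16973837, -233.56195662])]
to knob [  5.3  -47.74   0.  ]
```

The tip is at about (542.2,-227.2) in wrist-camera coordinates, with the flat's yaw at 0.242. Both shaft-tip estimates and the slot centre agree to within 0.5 mm. Next I look at the knob from the same height.

Emit:
drive_tool:
  rows:
    - {"jaw": 1,"delta_pos": [0.31,-2.8,0],"turn": 0}
    - {"jaw": 1,"delta_pos": [0.31,-2.8,0],"turn": 0}
    - {"jaw": 1,"delta_pos": [0.31,-2.8,0],"turn": 0}
    - {"jaw": 1,"delta_pos": [0.31,-2.8,0],"turn": 0}
    - {"jaw": 1,"delta_pos": [0.31,-2.8,0],"turn": 0}
    - {"jaw": 1,"delta_pos": [0.31,-2.8,0],"turn": 0}
    - {"jaw": 1,"delta_pos": [0.31,-2.8,0],"turn": 0}
    - {"jaw": 1,"delta_pos": [0.31,-2.8,0],"turn": 0}
    - {"jaw": 1,"delta_pos": [0.31,-2.8,0],"turn": 0}
    - {"jaw": 1,"delta_pos": [0.31,-2.8,0],"turn": 0}
    - {"jaw": 1,"delta_pos": [0.31,-2.8,0],"turn": 0}
    - {"jaw": 1,"delta_pos": [0.31,-2.8,0],"turn": 0}
    - {"jaw": 1,"delta_pos": [0.31,-2.8,0],"turn": 0}
    - {"jaw": 1,"delta_pos": [0.31,-2.8,0],"turn": 0}
    - {"jaw": 1,"delta_pos": [0.31,-2.8,0],"turn": 0}
    - {"jaw": 1,"delta_pos": [0.31,-2.8,0],"turn": 0}
    - {"jaw": 1,"delta_pos": [0.31,-2.8,0],"turn": 0}
    - {"jaw": 1,"delta_pos": [0,0,3],"turn": 0}
    - {"jaw": 1,"delta_pos": [0,0,2],"turn": 0}
    - {"jaw": 1,"delta_pos": [0,0,0],"turn": 0}

```text
clock: 4.78
tool_pos: [470.8, 243.6, 177.5]
orientation: [3.14, 0.006, 0.267]
ft_force: [-0.5, -1.6, 0.4]
opening: 85.7
grasp_force: 0.0
```

```bash
python3 - <<'E'
from h import *
st=ctrl.observe(); print(st['tool_pos'],st['orientation'],st['joint_positions'].round(2),st['clock'])
p=eyes.capture('wrist'); cv2.imwrite('pics/w2.png',p['pixels'])
for l in ['knob','pointer','spare_knob']:
    for r in eyes.place_of(l,p):
        q=np.array(p['K'])@r['position'];print(l,round(r['conf'],2),cam2w(r['position'],p,st).round(1),(q/q[2]).round())
r=eyes.trace('knob',p)[0]['pixels']; ys,xs=np.where(r); print(xs.min(),xs.max(),ys.min(),ys.max())
x0,y0=int(xs.mean())-50,int(ys.mean())-40
print(x0,y0); cv2.imwrite('pics/w2c.png',cv2.resize(p['pixels'][y0:y0+75,x0:x0+100],None,fx=8,fy=8,interpolation=cv2.INTER_CUBIC))
E
```

```text
[470.84503854 243.64761518 177.46691269] [3.1399853  0.00608456 0.26672888] [-0.03  0.27 -0.61  1.68  0.16  1.24 -1.97] 4.7833
knob 0.8 [469.9 244.6   4. ] [316. 209.   1.]
pointer 0.97 [487.5 251.5  44.2] [313. 198.   1.]
pointer 0.76 [301.1 229.3  50. ] [282. 406.   1.]
spare_knob 0.93 [521.2  79.6   4.6] [520. 202.   1.]
291 340 186 246
265 174
```

View pics/w2c.png

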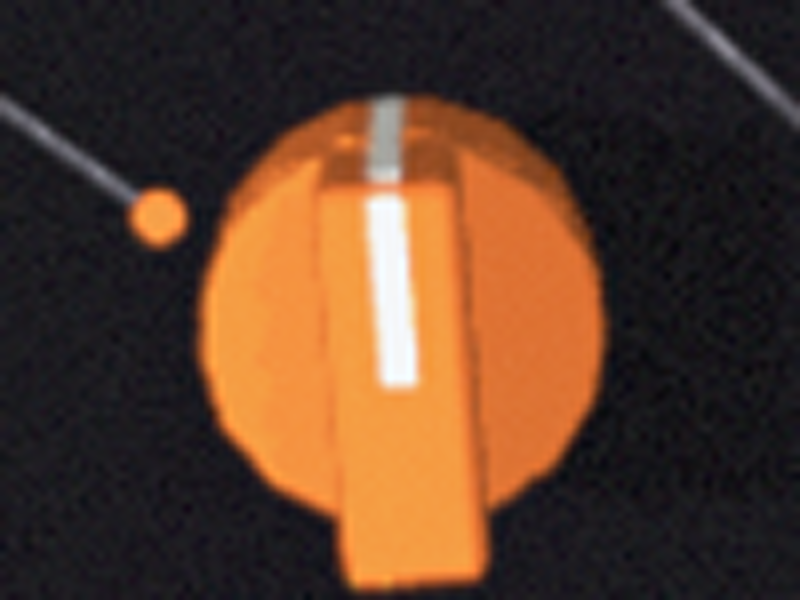

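The crop shows the orange bar's top with corners at crop px (320,185), (458,182), (487,578) and (350,585). The white line is on the tool +x side.

```bash
python3 - <<'E'
from h import *
st=ctrl.observe(); p=eyes.capture('wrist')
f=lambda x,y:ray(x/8+265-.44,y/8+174-.44,44,p,st)[:2]
A,B,C,D=f(320,185),f(458,182),f(487,578),f(350,585)
print(np.linalg.norm(A-B),np.linalg.norm(A-D)); c=(A+B+C+D)/4; v=A+B-C-D; y=np.arctan2(v[1],v[0])
print('ctr',c,'yaw',y); yt=st['orientation'][2]; print('turn deg',-np.degrees(y-yt), todelta(*(c-st['tool_pos'][:2]),0,yt))
w=(f(383,195)-f(399,388)); print('line yaw',np.arctan2(w[1],w[0]))
E
```

```text
12.930233992618067 40.033861925397865
ctr [472.64620301 247.24869084] yaw 0.3347526346382132
turn deg -3.9217062592346053 [-0.05 -0.19  0.  ]
line yaw 0.34262348108123025
```

Emit:
drive_tool:
  rows:
    - {"jaw": 1,"delta_pos": [0,-0.1,1],"turn": -2}
    - {"jaw": 1,"delta_pos": [0,-0.1,2],"turn": -1.9}
    - {"jaw": 1,"delta_pos": [0,0,1.5],"turn": 0}
    - {"jaw": 1,"delta_pos": [0,0,0],"turn": 0}
    - {"jaw": 1,"delta_pos": [0,0,0],"turn": 0}
    - {"jaw": 1,"delta_pos": [0,0,0],"turn": 0}
    - {"jaw": 1,"delta_pos": [0,0,0],"turn": 0}

```text
clock: 5.67
tool_pos: [472.8, 248.2, 137.9]
orientation: [-3.141, -0.002, 0.336]
ft_force: [0.6, 0.3, -0.3]
opening: 85.5
grasp_force: 0.0
```

```bash
python3 - <<'E'
from h import *
for k in range(3):
    st=ctrl.observe(); p=eyes.capture('wrist'); print(st['tool_pos'].round(2),st['orientation'].round(4))
np.savez('s3.npz',pos=st['tool_pos'],ori=st['orientation'],**{k:p[k] for k in('K','mount')})
r=eyes.trace('knob',p)[0]['pixels']; ys,xs=np.where(r)
x0,y0=int(xs.mean())-50,int(ys.mean())-40
print(x0,y0); cv2.imwrite('pics/w3c.png',cv2.resize(p['pixels'][y0:y0+75,x0:x0+100],None,fx=8,fy=8,interpolation=cv2.INTER_CUBIC))
E
```

```text
[472.79 248.2  137.9 ] [-3.1413e+00 -2.4000e-03  3.3560e-01]
[472.67 248.14 137.71] [-3.1414e+00 -2.2000e-03  3.3560e-01]
[472.54 248.08 137.5 ] [-3.1415e+00 -1.9000e-03  3.3570e-01]
269 195
```

View pics/w3c.png

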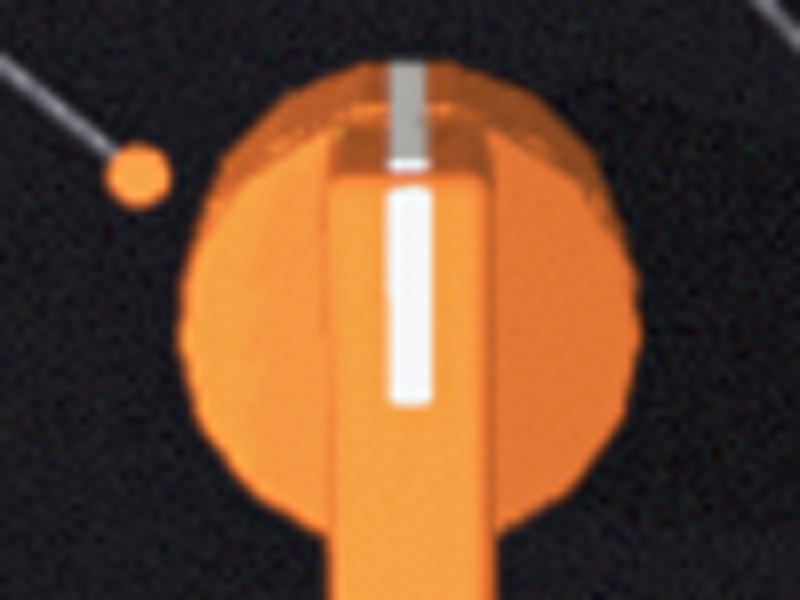

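Tool and bar are aligned. The bar's front edge is at crop (409,174), and the white line is vertical at x≈410.

```bash
python3 - <<'E'
from h import *
d=np.load('s3.npz'); p=dict(K=d['K'],mount=d['mount']); st=dict(tool_pos=d['pos'],orientation=d['ori'])
f=lambda x,y:ray(x/8+269-.44,y/8+195-.44,44,p,st)[:2]
y=d['ori'][2]; u=np.array([np.cos(y),np.sin(y)])
F=f(409,174); print('ctr',F-20*u, 'from mid', (f(330,200)+f(488,200))/2); w=f(409.5,190)-f(410.5,400);print('line',np.arctan2(w[1],w[0]), 'side', [np.arctan2(*(f(a,200)-f(b,590))[::-1]) for a,b in((330,329),(489,497))],np.linalg.norm(f(330,200)-f(488,200)))
c=F-20*u; s=ctrl.observe(); print(s['tool_pos'],s['orientation'],todelta(*(c-s['tool_pos'][:2]),0,y))
E
```

```text
ctr [469.99143469 245.65236674] from mid [486.83703408 251.52644228]
line 0.34176723118151564 side [np.float64(0.3262800119101222), np.float64(0.365329414221275)] 12.643145642567028
[472.28393697 247.92495045 137.03399359] [-3.14152907e+00 -1.16793237e-03  3.35793438e-01] [-0.29  0.14  0.  ]
```

Emit:
drive_tool:
  rows:
    - {"jaw": 0.5,"delta_pos": [-0.26,0.13,2],"turn": 0}
    - {"jaw": 0.5,"delta_pos": [0,0,2.5],"turn": 0}
    - {"jaw": 0.5,"delta_pos": [0,0,2.5],"turn": 0}
    - {"jaw": 0.5,"delta_pos": [0,0,2],"turn": 0}
    - {"jaw": 0.5,"delta_pos": [0,0,1],"turn": 0}
    - {"jaw": 0.5,"delta_pos": [0,0,0.5],"turn": 0}
    - {"jaw": 0.5,"delta_pos": [0,0,0],"turn": 0}
    - {"jaw": 0.5,"delta_pos": [0,0,0],"turn": 0}
    - {"jaw": 0.5,"delta_pos": [0,0,0],"turn": 0}
    - {"jaw": 0.5,"delta_pos": [0,0,0],"turn": 0}
    - {"jaw": 0.5,"delta_pos": [0,0,0],"turn": 0}
    - {"jaw": 0.5,"delta_pos": [0,0,0],"turn": 0}

```text
clock: 6.87
tool_pos: [470.3, 245.8, 32.0]
orientation: [-3.142, -0.001, 0.336]
ft_force: [-0.2, -0.0, -0.3]
opening: 43.1
grasp_force: 0.0
```

Emit:
drive_tool:
  rows:
    - {"jaw": 0.5,"delta_pos": [-0.03,0,0.3],"turn": 0}
    - {"jaw": 0.5,"delta_pos": [0,0,0],"turn": 0}
    - {"jaw": 0.5,"delta_pos": [0,0,0],"turn": 0}
    - {"jaw": 0.3,"delta_pos": [0,0,0],"turn": 0}
    - {"jaw": 0.22,"delta_pos": [0,0,0],"turn": 0}
    - {"jaw": 0.1,"delta_pos": [0,0,0],"turn": 0}
    - {"jaw": 0,"delta_pos": [0,0,0],"turn": 0}
    - {"jaw": 0,"delta_pos": [0,0,0],"turn": 0}
    - {"jaw": 0,"delta_pos": [0,0,0],"turn": 0}
    - {"jaw": 0,"delta_pos": [0,0,0],"turn": 0}
    - {"jaw": 0,"delta_pos": [0,0,0],"turn": 0}
    - {"jaw": 0,"delta_pos": [0,0,0],"turn": 0}
  squeeze: 60

```text
clock: 7.87
tool_pos: [469.8, 245.7, 28.5]
orientation: [-3.141, -0.0, 0.336]
ft_force: [0.8, 0.9, 1.9]
opening: 12.4
grasp_force: 59.1
```

Emit:
drive_tool:
  rows:
    - {"jaw": 0,"delta_pos": [0,0,-0.5],"turn": 0}
    - {"jaw": 0,"delta_pos": [0,0,-1],"turn": 0}
    - {"jaw": 0,"delta_pos": [0,0,-2],"turn": 0}
    - {"jaw": 0,"delta_pos": [0,0,-3],"turn": 0}
    - {"jaw": 0,"delta_pos": [0,0,-3],"turn": 0}
    - {"jaw": 0,"delta_pos": [0,0,-3],"turn": 0}
    - {"jaw": 0,"delta_pos": [0,0,-2],"turn": 0}
    - {"jaw": 0,"delta_pos": [0,0,-1],"turn": 0}
    - {"jaw": 0,"delta_pos": [0,0,0],"turn": 0}
    - {"jaw": 0,"delta_pos": [0,0,0],"turn": 0}
    - {"jaw": 0,"delta_pos": [0,0,0],"turn": 0}
    - {"jaw": 0,"delta_pos": [0,0,0],"turn": 0}
    - {"jaw": 0,"delta_pos": [0,0,0],"turn": 0}
    - {"jaw": 0,"delta_pos": [0,0,0],"turn": 0}

```text
clock: 9.03
tool_pos: [469.2, 245.4, 182.4]
orientation: [-3.141, 0.002, 0.336]
ft_force: [0.2, -0.2, -0.8]
opening: 12.6
grasp_force: 58.9
```

```bash
python3 - <<'E'
from h import *
st=ctrl.observe(); p=eyes.capture('wrist'); print(st['tool_pos'].round(2),st['orientation'].round(4),st['grasp_force'],st['opening'])
im=p['pixels']; y0,x0=260,240
cv2.imwrite('pics/w4c.png',cv2.resize(im[260:410,220:420],None,fx=4,fy=4,interpolation=cv2.INTER_CUBIC))
for l in ['knob','pointer']:
    for r in eyes.place_of(l,p):
        q=np.array(p['mount'])@np.r_[r['position'],1]; print(l,round(r['conf'],2),q[:3].round(1),'tool coords')
E
```

```text
[469.19 245.37 182.37] [-3.1415e+00  1.7000e-03  3.3610e-01] 58.86545956134796 12.592094741768241
knob 0.85 [-171.   -66.7  183.6] tool coords
knob 0.75 [-0.3 -0.7 23.8] tool coords
pointer 0.56 [ 17.6  -1.7 -15.2] tool coords
```

View pics/w4c.png

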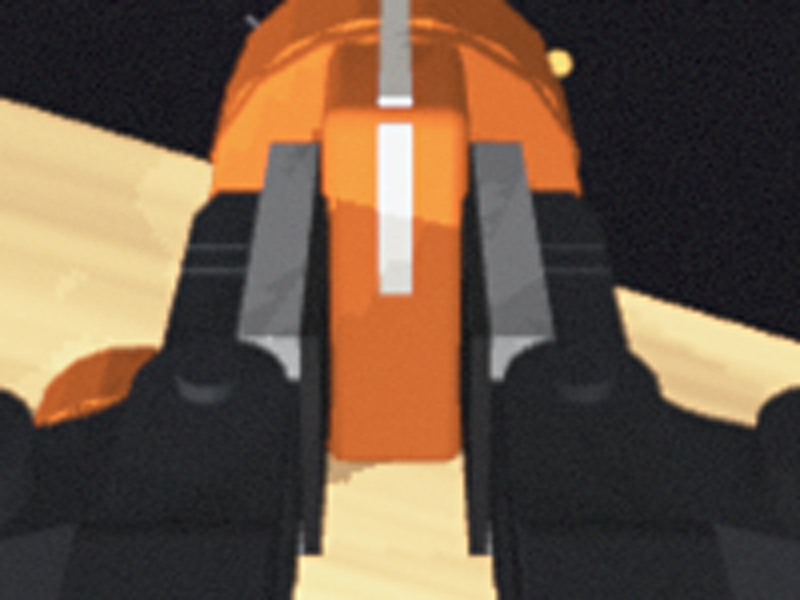

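The knob is held straight. Its bar's front edge is at crop (395,108) and rear edge at (396,460), with the white line vertical at x≈395.

```bash
python3 - <<'E'
from h import *
st=ctrl.observe(); p=eyes.capture('wrist')
s0=dict(tool_pos=np.zeros(3),orientation=[0,0,0])
f=lambda x,y:ray(x/4+220-.37,y/4+260-.37,-15.5,p,s0)[:2].round(2)
print('front',f(395,108),'rear',f(396,460),'line',f(395.5,122),f(395.5,294), 'corners',f(324,112),f(466,112),f(330,460),f(462,460))
tip=np.array([542.2,-227.2]); y=st['orientation'][2]
print(st['tool_pos'],y,'turn',-np.degrees(.242-y), todelta(*(tip-st['tool_pos'][:2]),0,y))
E
```

```text
front [21.2   0.59] rear [-17.52   0.7 ] line [19.78  0.63] [1.58 0.64] corners [20.79 -5.88] [20.8   7.06] [-17.52  -5.86] [-17.52   7.25]
[469.46775853 245.55466881 182.97135339] 0.33601255297744625 turn 5.386522506857732 [-8.72 47.03  0.  ]
```

Emit:
drive_tool:
  rows:
    - {"jaw": 0,"delta_pos": [-0.4,1.4,0],"turn": 0}
    - {"jaw": 0,"delta_pos": [-0.8,2.6,0],"turn": 0}
    - {"jaw": 0,"delta_pos": [-0.8,2.6,0],"turn": 0}
    - {"jaw": 0,"delta_pos": [-0.8,2.6,0],"turn": 0}
    - {"jaw": 0,"delta_pos": [-0.8,2.6,0],"turn": 0}
    - {"jaw": 0,"delta_pos": [-0.8,2.6,0],"turn": 0}
    - {"jaw": 0,"delta_pos": [-0.8,2.6,0],"turn": 0}
    - {"jaw": 0,"delta_pos": [-0.8,2.6,0],"turn": 0}
    - {"jaw": 0,"delta_pos": [-0.8,2.6,0],"turn": 0}
    - {"jaw": 0,"delta_pos": [-0.8,2.6,0],"turn": 0}
    - {"jaw": 0,"delta_pos": [-0.8,2.6,0],"turn": 0}
    - {"jaw": 0,"delta_pos": [-0.8,2.6,0],"turn": 0}
    - {"jaw": 0,"delta_pos": [-0.8,2.6,0],"turn": 0}
    - {"jaw": 0,"delta_pos": [-0.8,2.6,0],"turn": 0}
    - {"jaw": 0,"delta_pos": [-0.8,2.6,0],"turn": 0}
    - {"jaw": 0,"delta_pos": [-0.8,2.6,0],"turn": 0}
    - {"jaw": 0,"delta_pos": [-0.8,2.6,0],"turn": 0}
    - {"jaw": 0,"delta_pos": [-0.8,2.6,0],"turn": 0}
    - {"jaw": 0,"delta_pos": [-0.2,0.9,0],"turn": 3}
    - {"jaw": 0,"delta_pos": [0,0,0],"turn": 2.4}

```text
clock: 10.9
tool_pos: [488.0, -244.1, 182.9]
orientation: [3.141, 0.001, 0.234]
ft_force: [-0.1, 1.2, 0.0]
opening: 12.5
grasp_force: 58.9
```

Emit:
drive_tool:
  rows:
    - {"jaw": 0,"delta_pos": [0,0,1.5],"turn": 0}
    - {"jaw": 0,"delta_pos": [0,0,2.5],"turn": 0}
    - {"jaw": 0,"delta_pos": [0,0,2],"turn": 0}
    - {"jaw": 0,"delta_pos": [0,0,1],"turn": 0}
    - {"jaw": 0,"delta_pos": [0,0,0],"turn": 0}
    - {"jaw": 0,"delta_pos": [0,0,0],"turn": 0}
    - {"jaw": 0,"delta_pos": [0,0,0],"turn": 0}
    - {"jaw": 0,"delta_pos": [0,0,0],"turn": 0}
    - {"jaw": 0,"delta_pos": [0,0,0],"turn": 0}
    - {"jaw": 0,"delta_pos": [0,0,0],"turn": 0}
    - {"jaw": 0,"delta_pos": [0,0,0],"turn": 0}
    - {"jaw": 0,"delta_pos": [0,0,0],"turn": 0}

```text
clock: 11.9
tool_pos: [489.0, -240.3, 113.6]
orientation: [3.141, -0.0, 0.242]
ft_force: [0.4, 0.1, 0.1]
opening: 12.1
grasp_force: 58.9
```

```bash
python3 - <<'E'
from h import *
for i in range(3):
    st=ctrl.observe(); p=eyes.capture('wrist'); print(st['tool_pos'].round(2),st['orientation'].round(4),st['grasp_force'],st['opening'])
cv2.imwrite('pics/w5.png',p['pixels'])
np.savez('s5.npz',pos=st['tool_pos'],ori=st['orientation'],**{k:p[k] for k in('K','mount')})
E
```

```text
[ 488.96 -240.29  113.6 ] [ 3.1413e+00 -4.0000e-04  2.4170e-01] 58.874781131744385 12.065351924361286
[ 488.89 -240.26  113.47] [ 3.1415e+00 -2.0000e-04  2.4160e-01] 58.87432336807251 12.663396809076874
[ 488.87 -240.27  113.42] [ 3.1415e+00 -1.0000e-04  2.4170e-01] 58.87469708919525 12.50812491106079
```

View pics/w5.png

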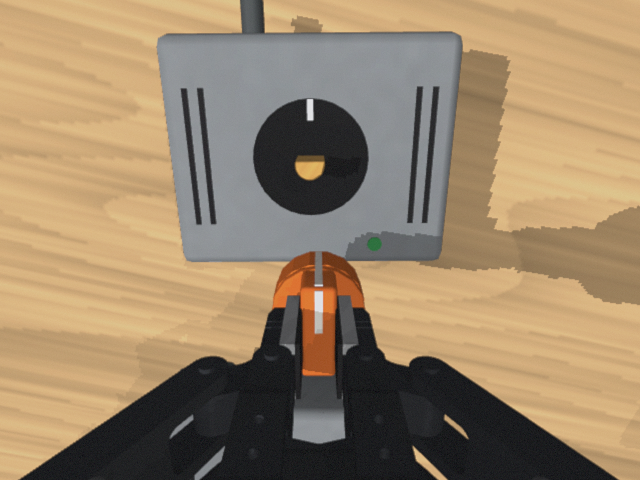

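The view shows the shaft tip at about (310,171), the mark at (310,110), and the knob with its line at x≈318, pointing the same way.

```bash
python3 - <<'E'
from h import *
im=cv2.imread('pics/w5.png'); d=np.load('s5.npz'); p=dict(K=d['K'],mount=d['mount']); st=dict(tool_pos=d['pos'],orientation=d['ori'])
y=d['ori'][2]; u=np.array([np.cos(.242),np.sin(.242)])
m=(im[140:200,290:330,2]>135).astype(np.uint8); n,l,s,c=cv2.connectedComponentsWithStats(m)
i=1+s[1:,4].argmax(); print(s[i]); ys,xs=np.where(l==i); ys+=140; xs+=290
for r in range(ys.min(),ys.max()+1): print(r,xs[ys==r].min(),xs[ys==r].max(),end='; ')
P=np.array([ray(a,b,77,p,st)[:2] for a,b in zip(xs,ys)])
v=np.array([-u[1],u[0]]); a=P@u; b=P@v
print('\nalong',a.min(),a.max(),'across',b.min(),b.max())
# area centroid of D (r=7, flat at +2)
g=np.linspace(-7,7,701); X,Y=np.meshgrid(g,g); k=(X**2+Y**2<49)&(X<2); off=X[k].mean(); print('off',off,'area',k.sum()*.0004)
tip=P.mean(0)-off*u; print('tip centroid',tip,'tip ext',(((a.max()-2)+(a.min()+7))/2)*u+(b.max()+b.min())/2*v)
# slot lines: dark pixels
f=lambda x,y:ray(x,y,55,p,st)[:2]
for A,B in(((184,89),(436,87)),((199,223),(425,222))): w=f(*A)-f(*B); print('yaw',np.arctan2(-w[0],w[1]),np.linalg.norm(w),(f(*A)+f(*B))/2)
# knob
s0=dict(tool_pos=np.zeros(3),orientation=[0,0,0])
h=lambda x,y,z=-15.5:ray(x,y,z,p,s0)[:2].round(2)
print('bar',h(318.7,286.8),h(319,375),'line',h(318.7,291),h(318.7,333))
print('tip in tool', todelta(*(tip-st['tool_pos'][:2]),0,y)*10)
hs=cv2.cvtColor(im,cv2.COLOR_BGR2HSV)
for r in (345,355,365): q=np.where((im[r,:,2]>110)&(hs[r,:,1]>150)&(np.abs(np.arange(640)-318)<25))[0]; print(r,q.min(),q.max(),h((q.min()+q.max())/2,r))
E
```

```text
[  5  21  29  19 441]
161 301 323; 162 296 323; 163 295 323; 164 295 323; 165 295 323; 166 295 323; 167 296 322; 168 296 322; 169 296 322; 170 296 322; 171 297 321; 172 297 321; 173 298 321; 174 299 320; 175 299 319; 176 300 317; 177 302 316; 178 304 314; 179 306 312; 
along 468.15808194433595 476.48593993781793 across -353.2059811468422 -340.2652773647039
off -1.9290355621610027 area 104.4256
tip centroid [ 544.08853854 -222.94427353] tip ext [ 544.0793948  -222.84333247]
yaw 0.24939798198913446 122.79550839247028 [ 577.01399384 -214.93809576]
yaw 0.24651377471011435 123.33258562955243 [ 510.72205899 -231.94611358]
bar [21.18  0.73] [-17.65   0.88] line [19.48  0.74] [1.69 0.75]
tip in tool [57.8 -3.6  0. ]
345 303 334 [-3.67  0.67]
355 303 333 [-8.23  0.48]
365 303 334 [-12.89   0.68]
```

Emit:
drive_tool:
  rows:
    - {"jaw": 0,"delta_pos": [1.4,-0.1,0],"turn": 0}
    - {"jaw": 0,"delta_pos": [2,-0.2,0],"turn": 0}
    - {"jaw": 0,"delta_pos": [1.5,-0.14,0],"turn": 0}
    - {"jaw": 0,"delta_pos": [0.71,0,0],"turn": -0.2}
    - {"jaw": 0,"delta_pos": [0,0,0],"turn": 0}
    - {"jaw": 0,"delta_pos": [0,0,0],"turn": 0}
    - {"jaw": 0,"delta_pos": [0,0,0],"turn": 0}
    - {"jaw": 0,"delta_pos": [0,0,0],"turn": 0}
    - {"jaw": 0,"delta_pos": [0,0,0.4],"turn": 0}
    - {"jaw": 0,"delta_pos": [0,0,0.4],"turn": 0}
    - {"jaw": 0,"delta_pos": [0,0,0.2],"turn": 0}
    - {"jaw": 0,"delta_pos": [0,0,0],"turn": 0}
    - {"jaw": 0,"delta_pos": [0,0,0],"turn": 0}
    - {"jaw": 0,"delta_pos": [0,0,0],"turn": 0}
    - {"jaw": 0,"delta_pos": [0,0,0],"turn": 0}

```text
clock: 13.3
tool_pos: [542.4, -222.6, 103.5]
orientation: [3.142, -0.0, 0.245]
ft_force: [-1.0, 0.1, -0.3]
opening: 12.6
grasp_force: 58.9
```

Emit:
drive_tool:
  rows:
    - {"jaw": 0,"delta_pos": [0,0,0.2],"turn": 0}
    - {"jaw": 0,"delta_pos": [0,0,0.2],"turn": 0}
    - {"jaw": 0,"delta_pos": [0,0,0.2],"turn": 0}
    - {"jaw": 0,"delta_pos": [0,0,0.2],"turn": 0}
    - {"jaw": 0,"delta_pos": [0,0,0],"turn": 0}
    - {"jaw": 0,"delta_pos": [0,0,0],"turn": 0}
    - {"jaw": 0,"delta_pos": [0,0,0],"turn": 0}

```text
clock: 13.88
tool_pos: [542.7, -222.3, 95.2]
orientation: [-3.141, -0.001, 0.245]
ft_force: [3.4, 0.8, -3.3]
opening: 12.5
grasp_force: 58.6
```

Emit:
drive_tool:
  rows:
    - {"jaw": 0,"delta_pos": [0.05,-0.01,0],"turn": 0}
    - {"jaw": 0,"delta_pos": [0,0,0],"turn": 0}
    - {"jaw": 0,"delta_pos": [0,0,0.2],"turn": 0}
    - {"jaw": 0,"delta_pos": [0,0,0.2],"turn": 0}
    - {"jaw": 0,"delta_pos": [0,0,0],"turn": 0}
    - {"jaw": 0,"delta_pos": [0,0,0],"turn": 0}
    - {"jaw": 0,"delta_pos": [0,0,0],"turn": 0}

```text
clock: 14.47
tool_pos: [542.7, -222.3, 91.1]
orientation: [-3.141, -0.0, 0.245]
ft_force: [2.5, -1.2, -1.9]
opening: 12.4
grasp_force: 58.7
```

Emit:
drive_tool:
  rows:
    - {"jaw": 0,"delta_pos": [0.02,0,0.2],"turn": 0}
    - {"jaw": 0,"delta_pos": [0,0,0.2],"turn": 0}
    - {"jaw": 0,"delta_pos": [0,0,0.15],"turn": 0}
    - {"jaw": 0,"delta_pos": [0,0,0],"turn": 0}
    - {"jaw": 0,"delta_pos": [0,0,0],"turn": 0}
    - {"jaw": 0,"delta_pos": [0,0,0],"turn": 0}

```text
clock: 14.97
tool_pos: [542.8, -222.2, 85.6]
orientation: [-3.141, 0.0, 0.245]
ft_force: [4.0, 0.9, -2.2]
opening: 12.7
grasp_force: 58.7
```

Emit:
drive_tool:
  rows:
    - {"jaw": 0,"delta_pos": [0.03,0,0.1],"turn": 0}
    - {"jaw": 0,"delta_pos": [0,0,0.1],"turn": 0}
    - {"jaw": 0,"delta_pos": [0,0,0],"turn": 0}
    - {"jaw": 0,"delta_pos": [0,0,0],"turn": 0}
    - {"jaw": 0,"delta_pos": [0,0,0.1],"turn": 0}
    - {"jaw": 0,"delta_pos": [0,0,0.1],"turn": 0}
    - {"jaw": 0,"delta_pos": [0,0,0],"turn": 0}
    - {"jaw": 0,"delta_pos": [0,0,0],"turn": 0}
    - {"jaw": 0,"delta_pos": [0,0,0],"turn": 0}
    - {"jaw": 0,"delta_pos": [0,0,0],"turn": 0}

```text
clock: 15.8
tool_pos: [543.1, -222.3, 82.0]
orientation: [3.142, 0.0, 0.245]
ft_force: [-2.6, 0.5, 5.5]
opening: 12.3
grasp_force: 59.5
```

Emit:
drive_tool:
  rows:
    - {"jaw": 0,"delta_pos": [0,0,0.1],"turn": 0}
    - {"jaw": 0,"delta_pos": [0,0,0.1],"turn": 0}
    - {"jaw": 0,"delta_pos": [0,0,0.1],"turn": 0}
    - {"jaw": 0,"delta_pos": [0,0,0.1],"turn": 0}
    - {"jaw": 0,"delta_pos": [0,0,0],"turn": 0}
    - {"jaw": 0,"delta_pos": [0,0,0],"turn": 0}
    - {"jaw": 0,"delta_pos": [0,0,0],"turn": 0}
    - {"jaw": 0,"delta_pos": [0,0,0],"turn": 0}
    - {"jaw": 0,"delta_pos": [0,0,0],"turn": 0}
    - {"jaw": 0,"delta_pos": [0,0,0],"turn": 0}

```text
clock: 16.63
tool_pos: [543.1, -222.3, 78.5]
orientation: [3.141, 0.0, 0.245]
ft_force: [-4.2, 1.5, 9.7]
opening: 12.0
grasp_force: 60.2
```

```bash
python3 - <<'E'
from h import *
for i in range(4):
    st=ctrl.observe(); p=eyes.capture('wrist'); print(st['tool_pos'].round(2),st['ft_force'].round(1),st['grasp_force'])
im=p['pixels']; cv2.imwrite('pics/w6.png',cv2.resize(im[200:410,180:460],None,fx=2.8,fy=2.8))
for r in eyes.place_of('knob',p)[:2]: q=np.array(p['mount'])@np.r_[r['position'],1]; print(r['conf'],q[:3].round(1))
E
```

```text
[ 543.13 -222.31   78.46] [-4.2  1.5  9.7] 60.193015336990356
[ 543.13 -222.3    78.45] [-4.9  1.5  9.5] 60.193190574645996
[ 543.15 -222.34   78.49] [-4.5  0.7  8.8] 60.19399166107178
[ 543.16 -222.28   78.47] [-4.3  1.5  9.1] 60.19267559051514
0.71 [ 0.5 -0.5 25.8]
```

View pics/w6.png

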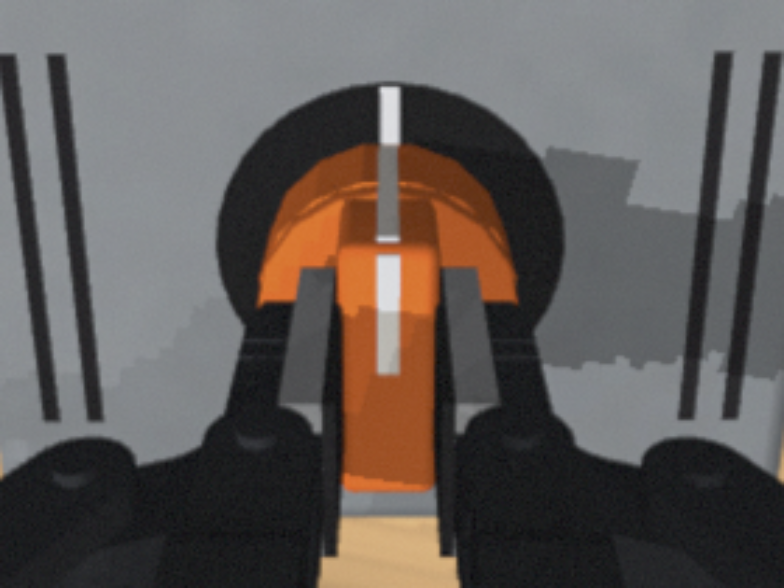

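The pointer line matches the white mark, the skirt is centred on the disc, and the shaft is pressed in about 4 to 5 mm with the force steady near 9 N. I'm handing the job in.

```bash
python3 -c "
from h import *
print(ctrl.close_job()); st=ctrl.observe(); print(st['tool_pos'],st['clock'])"
```

```text
the job is handed in; nothing more can be done
None
the job is handed in; nothing more can be done
```

The job is handed in: the orange knob is home on the far dimmer's D-shaft with the flats matched, still gripped at about 60 N and pressed in an estimated 4–5 mm; the judge's verdict was not shown.

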